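# Open the board press with its lever and hold it

### The job

Open the circuit board press so that a colleague can take the red board out: push the safety bolt fully through, away from you, so that its prop no longer stands under the lever, then press the long end of the lever down to its stop, which raises the heavy steel flap. Do not touch the flap itself, leave the loose things on the bench where they are, and finish while still holding the lever down and the flap up.

Things in the scene. Friction and masses are not known exactly. Their poses are not given: they have to be found in the camera images.
- press: frame of the press, screwed to the bench: dark steel base plate 150 (x) x 480 (y) x 12 mm, grey bed 190 x 130 x 60 mm at its +y end. Origin on the bench top under the lever's fulcrum; its x axis points away from the robot, turned by up to 9 degrees to its left or 49 to its right, y along the lever towards the flap, z up. Fulcrum axis along x at x = 0, y = 0, z = 95 mm, between two cheeks whose tops are 104 mm high
- lever (a joint): angle of the lever about the fulcrum, rad: 0 resting with the long end up, grows as that end is pressed down, stop at 0.6. A steel bar 30 mm wide, 12 mm thick along the press's y axis, rising 0.3 rad towards -y at rest, falling 0.3 rad at the stop. Its short end (65 mm, +y) lies under the flap. With the bolt's prop under it, it moves only about 0.1. It comes back up when let go
- palm_plate (a point): top centre of the white flat palm plate on the lever's long end, 70 mm (x) x 60 mm (along the lever) x 10 mm. At lever angle q, with t = 0.3 - q, it lies in the press frame at x = 0, y = -0.185 cos t + 0.008 sin t, z = 0.095 + 0.185 sin t + 0.008 cos t (m): about 157 mm high at rest, 48 mm at the stop. Pressing it down there takes about 3 to 9 N
- bolt (a joint): travel of the aluminium safety bolt along the press's +x axis, m: 0 to 0.07, starts at 0 to 0.012, with the prop (26 mm along x, 28 mm wide, top 101 mm high) under the lever bar; the lever is free beyond 0.03; fully through is 0.07. It slides stiffly with about 3 N and stays where it is left
- push_plate (a point): point on the face towards the robot (-x) of the bolt's upright push plate, at half its width, 105 mm above the bench. The push plate is 20 mm wide, 12 mm thick, from 25 to 125 mm above the bench, at y = -60 mm in the press frame; the face is at x = -0.106 m + bolt travel. There is 40 mm or more of free room before it
- flap (a joint): angle of the heavy steel flap, rad: 0 lying shut on the bed, grows as its lip at the lever rises; about 0.25 with the lever at its stop. It falls shut when the lever is let go
- flap_lip (a point): top edge of the flap's lip at the lever side, middle of its width. The flap is a steel plate 160 (x) x 165 (y) x 14 mm, about 3 kg, hinged at y = 207 mm, z = 92 mm in the press frame, shut its top is 98 mm high, with a 12 mm rib across it
- solder_reel: metal solder reel standing on its flange, 56 mm across, 45 mm high, just beyond the base plate by the palm plate; origin under its centre; bystander
- tip_cleaner: open brass pot, 66 mm across, 50 mm high, on the far side of the lever; origin under its centre; bystander
- flux_bottle: amber bottle, 34 mm across, 85 mm high, on the robot's side of the press; origin under its centre; bystander
- screwdriver: screwdriver 160 mm long lying at the left of the bench, axis x from handle to blade; bystander
- cutters: wire cutters with blue handles lying flat at the left of the bench, about 110 mm long, 14 mm high; bystander
- mug: white mug, 80 mm across, 90 mm high; origin under its centre; bystander
- spare_board: small red circuit board lying flat, 90 x 65 mm; origin under its centre; bystander

How it is judged:
On the way, in this order (a step that is already met when the one before it is completed fails the run):
1. the safety bolt is pushed fully through (over 55 mm of its 70) with the flap still shut (value of joint bolt above 0.055 m and value of joint flap below 0.08 rad), for 0.2 s.
2. the lever is pressed down by the fingers and the flap stands raised (value of joint lever above 0.52 rad and value of joint flap above 0.19 rad and contact force between the fingers and lever above 0.8 N), for 0.2 s.
At the end, for the whole second after the job is handed in: The bolt is over 55 mm through, the fingers hold the lever down past 0.52 of its 0.6 rad with over 0.8 N, and the flap stands still, raised by more than 0.19 rad (all of step 2 and value of joint bolt above 0.055 m and velocity of joint flap between -0.1 and 0.1 rad/s); the arm keeps its last pose, push and grip.
It fails at once if the robot touches the flap (over 1 N) (contact force between any of the fingers, the arm and flap above 1 N).
It fails at once if one of the seven loose bystanders is moved by more than 25 mm or lifted (distance of any of solder_reel, tip_cleaner, flux_bottle, screwdriver, cutters, mug, spare_board from where it was at the start of the episode above 0.025 m).
It also fails if it takes over 42 s, if anything falls off the work surface, if the arm or the gripper's body presses on something with over 40 N, if the wrist force passes 120 N, or if a joint passes its speed limit or range.

### The arm

A 6-joint arm with a two-finger parallel gripper is mounted at the origin on the work surface. World frame = base frame: x ahead of the robot, y to its left, z up, the work surface at z = 0. Lengths are in m, angles in rad, forces in N, time in s.
With the tool pointing down it reaches from about 0.3 to 0.775 m from the base axis. Payload 14.6 kg.
Tool frame: the origin (TCP) lies midway between the tips of the shut fingers; the grasp point (between the pads) lies 19 mm behind it (ctrl.grasp_offset is the distance from the TCP to the grasp point, in m); z points along the fingers, y is the line along which they close (so a half turn about z gives the same grasp; the last joint's range is limited). The gripper opens to 85 mm and grips with 20 to 120 N. Pads are 22 mm wide; open, the fingers measure 114 mm over their backs; the gripper's body (76 mm by 85 mm) begins 54 mm behind the grasp point. The pads swing forward as they close: fully open they stand 13 mm farther back than shut.
Start: joints at [1.069, 0.3, 1.521, -0, 1.321, -0.067], TCP at [0.232, 0.499, 0.231] pointing down, gripper open.
Joint ranges: [-3.03, 3.03], [-0.79, 2.21], [0.23, 2.52], [-1.04, 4.18], [0, 3.07], [-2.55, 2.55]. Speed limits (rad/s): [2.22, 2.22, 2.57, 3.14, 3.14, 3.14].

### API

Orientations are given as [roll, pitch, yaw] about the fixed x, y, z axes, in that order (R = Rz(yaw) Ry(pitch) Rx(roll)).
In Python, from station import sensors, optics, workorder, ctrl gives the robot as it stands.
- The arm moves only by the tool carry_out, never from a script. Its argument "rows" is a list of rows, each an object with "hand": the finger opening in m, from 0 to 0.0854; "delta_pos": the shift along the tool's x, y, z in m, a list of three; "spin": the turn about the tool's z in degrees. In form: [{"hand": hand, "delta_pos": [x, y, z], "spin": spin}, ...]. A call has 1 to 5 rows; each row shifts and turns the commanded pose from where the row before left it, along the tool's axes as they then stand; what a row does not reach is not made up. A row lasts 1/10 s, in which the tool goes at most 50 mm and 8.59 degrees, less where a joint would pass 70% of its speed; a pose out of reach is approached as far as the arm can. A call with a gripper value outside its range is refused whole. The fingers move at their own pace and stop on an object; "squeeze" is the grip in N (left out, the last holds). Time passes only in rows, so rows that do not move let the fingers close. It gives the time, the measured TCP pose, the force, the opening and the grip force at its end, in the units of the state.
- sensors.state(): the state, without advancing time (a new reading comes with each control period).
- optics.grab_frame(name): name is "scene" or "top" or "wrist"; returns the picture (420x560x3 uint8, blue, green, red); there is no depth.
- optics.camera_info(name): a dict with "intrinsics" (3x3 intrinsics, pixels), "R" (3x3) and "t" (3): a world point X has camera coordinates R X + t. Camera axes: x right, y down, z forward; pixel columns grow to the right and rows downward; lengths in m; the calibration is good to about 2 mm. The wrist camera is an equidistant fisheye: a pixel r from the principal point sees the ray r / f radians off the axis. A picture is of the moment at which its call begins: read the wrist's pose just before it. camera_info takes no time and is no camera call; for the wrist camera it gives the pose at the moment of the call.
- workorder.sign_off(): hands the job in; it is judged then, once.
The state is a dict: "t": time; "joint_positions": joint angles; "joint_vel": joint speeds; "effort": joint torques, N m; "position": TCP position; "orientation": TCP orientation; "wrist_force": force on the tool from outside, world axes, zero at the start; "wrist_torque": the same for the moment, N m; "width": finger opening in m; "gripper_force": force on a finger pad.
Only numpy, scipy, OpenCV 4.12 (cv2) and the standard library are available. Lean on these libraries where they do the work, as an engineer would, in place of code of your own. Each camera call takes 0.05 s, during which the arm holds its last target. There are 200 camera calls.

## Working session

There is one attempt and no reset: what is moved stays moved. The work goes in short steps, Python scripts to look and compute and a tool call to move; the robot and the scene stay as the last step left them, time stands still between calls to the robot, and variables do not carry over. Pictures are saved under pics/ and viewed, at most 10 in all, crops included, and the job is handed in when it is done.

Besides the shell and the picture viewer there is one more tool, called after ">>>" by a JSON object that holds its "method" and its "body", one argument or row to a line. carry_out: Moves the arm, as the interface text tells. Its arguments: {"type":"object","properties":{"rows":{"type":"array"},"squeeze":{"type":"number"}},"required":["rows"]}

```bash
mkdir -p pics; python3 - <<'E'
from station import sensors, optics
import cv2,numpy as np
s=sensors.state();print(s['t'],s['position'],s['orientation'],s['width'])
for n in('scene','top'):
    i=optics.camera_info(n);print(n,np.round(i['intrinsics'],1).tolist(),np.round(i['R'],3).tolist(),np.round(i['t'],3).tolist())
    cv2.imwrite(f'pics/{n}0.png',optics.grab_frame(n))
E
```

```text
0.0 [0.23156551 0.49861932 0.23071955] [-3.14044302e+00 -6.20326225e-05  2.70680296e+00] 0.08543671120946375
scene [[493.5, 0.0, 276.4], [0.0, 493.5, 214.7], [0.0, 0.0, 1.0]] [[-0.629, 0.777, -0.01], [0.546, 0.433, -0.717], [-0.552, -0.457, -0.697]] [0.399, -0.249, 1.745]
top [[427.9, 0.0, 273.1], [0.0, 427.9, 211.7], [0.0, 0.0, 1.0]] [[0.001, -1.0, -0.002], [-0.99, -0.001, -0.138], [0.138, 0.003, -0.99]] [-0.0, 0.584, 1.179]
```

View pics/scene0.png

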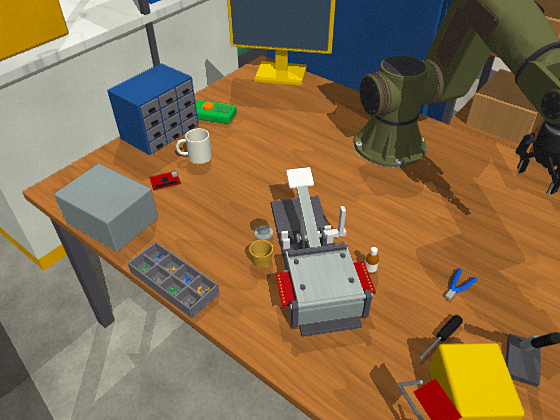

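View pics/top0.png

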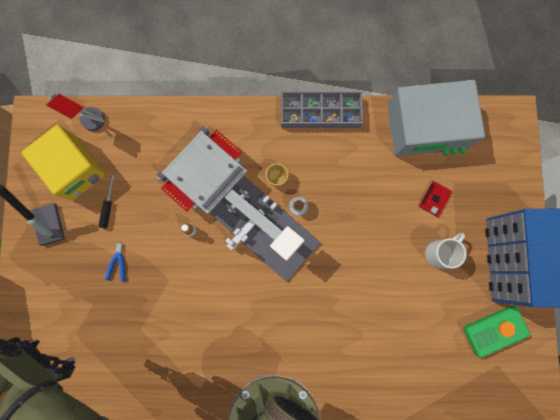

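The scene and top views show the press turned to the right. The palm plate is at about (287,243) in top and (300,177) in scene. The bolt's push plate is near (238,238) in top and (342,220) in scene. I'll zoom in on both.

```bash
python3 - <<'E'
import cv2,numpy as np
a=cv2.imread('pics/top0.png')[120:290,150:330];b=cv2.imread('pics/scene0.png')[160:340,230:390]
a=cv2.resize(a,(400,378),interpolation=cv2.INTER_CUBIC);b=cv2.resize(b,(400,450),interpolation=cv2.INTER_CUBIC)
o=np.zeros((450,800,3),np.uint8);o[:378,:400]=a;o[:,400:]=b;cv2.imwrite('pics/z.png',o)
for n,(r0,r1,c0,c1) in dict(top=(120,290,150,330),scene=(160,340,230,390)).items():
    im=cv2.imread(f'pics/{n}0.png');m=np.zeros(im.shape[:2],np.uint8)
    h=cv2.cvtColor(im,cv2.COLOR_BGR2HSV);m[r0:r1,c0:c1]=((h[...,2]>200)&(h[...,1]<40))[r0:r1,c0:c1]*255
    N,l,st,c=cv2.connectedComponentsWithStats(m)
    for k in range(1,N):
        if st[k,4]>15: print(n,st[k],c[k].round(1))
    for q in cv2.findContours(m,0,2)[0]:
        if cv2.contourArea(q)>200: print(n,cv2.minAreaRect(q), cv2.boxPoints(cv2.minAreaRect(q)).round(1).tolist())
E
```

```text
top [233 223  19  19 115] [242.5 232.1]
top [181 225   7   6  30] [184.2 227.2]
top [271 227  33  33 582] [286.5 242.6]
top [226 239   6  10  31] [229.  243.2]
top ((286.3121643066406, 242.4309539794922), (22.298824310302734, 26.68425941467285), 41.987213134765625) [[269.1000061035156, 244.89999389648438], [287.0, 225.10000610351562], [303.5, 240.0], [285.70001220703125, 259.79998779296875]]
scene [287 168  27  20 440] [299.7 177.2]
scene [341 206   5   6  19] [342.8 208.2]
scene [324 229  14   7  65] [331.  231.6]
scene [282 238   8   4  20] [285.6 239.2]
scene [371 247   6   8  36] [373.9 250.2]
scene [369 264   9   8  38] [373.6 267.8]
scene ((299.7999572753906, 177.0999755859375), (18.809043884277344, 24.748737335205078), 81.8698959350586) [[286.20001220703125, 169.5], [310.70001220703125, 166.0], [313.3999938964844, 184.6999969482422], [288.8999938964844, 188.1999969482422]]
```

View pics/z.png

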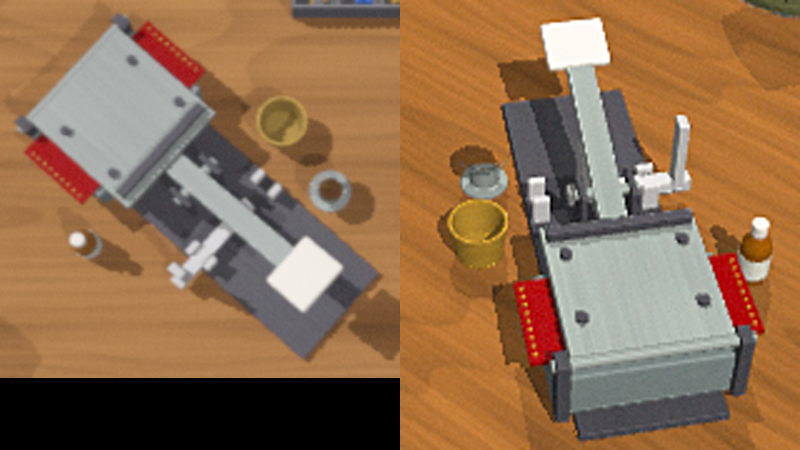

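The crop shows the push plate top at about top (231,242) and scene (342.8,207). The palm plate is clear in both views, and the front-end base corners are at top crop (378,270) and (306,357). Next I'll triangulate these and get the yaw.

```bash
cat > h.py <<'E'
import numpy as np
from station import sensors, optics
I={n:optics.camera_info(n) for n in('scene','top')}
def ray(n,p):
    i=I[n];K,R,t=map(np.array,(i['intrinsics'],i['R'],i['t']))
    d=R.T@np.linalg.inv(K)@[p[0],p[1],1];return -R.T@t,d/np.linalg.norm(d)
def plane(n,p,z):
    o,d=ray(n,p);return o+d*(z-o[2])/d[2]
def tri(a,b):
    o,d=ray('top',a);q,e=ray('scene',b)
    s=np.linalg.lstsq(np.c_[d,-e],q-o,rcond=None)[0];A=o+d*s[0];B=q+e*s[1];return (A+B)/2,np.linalg.norm(A-B)
E
python3 - <<'E'
from h import *
np.set_printoptions(precision=4,suppress=True)
T=lambda c:(150+c[0]*.45,120+c[1]*.45); S=lambda c:(230+(c[0]-400)*.4,160+c[1]*.4)
print('palm',tri((286.5,242.6),(299.7,177.2)))
print('push top',tri(T((181,272)),S((682,119))))
yaw=lambda a,b:np.degrees(np.arctan2(*(b-a)[[1,0]]))
a,b=plane('top',T((306,357)),.012),plane('top',T((378,270)),.012);print('base',a,b,yaw(a,b))
a,b=plane('top',T((25,150)),.06),plane('top',T((145,25)),.06);print(yaw(a,b))
a,b=plane('top',T((30,120)),.098),plane('top',T((122,27)),.098);print('flap back',yaw(a,b))
a,b=plane('top',T((128,205)),.11),plane('top',T((213,114)),.11);print('rib',a,b,yaw(a,b))
c=[plane('top',p,.155) for p in((269.1,244.9),(287,225.1),(303.5,240),(285.7,259.8))];print(c,yaw(c[0],c[1]),yaw(c[3],c[2]))
for n,p in dict(reel=T((330,190)),flux=T((90,243)),pot=T((282,120))).items():print(n,plane('top',p,.05))
E
```

```text
palm (array([ 0.4877, -0.0332,  0.1519]), np.float64(0.0020267179730016852))
push top (array([0.4891, 0.1126, 0.1212]), np.float64(0.006000891289409668))
base [ 0.3891 -0.0412  0.012 ] [ 0.5009 -0.1352  0.012 ] -40.03612003409486
-42.157656074985454
flap back -42.94051283927408
rib [0.5723 0.1765 0.11  ] [0.6849 0.0748 0.11  ] -42.05096433053068
[array([0.4821, 0.0104, 0.155 ]), array([ 0.533 , -0.0354,  0.155 ]), array([ 0.4947, -0.0775,  0.155 ]), array([ 0.4444, -0.0318,  0.155 ])] -42.026063610551255 -42.16725462460458
reel [ 0.6002 -0.0713  0.05  ]
flux [0.5319 0.2329 0.05  ]
pot [ 0.6913 -0.0101  0.05  ]
```

Yaw is about -42°, with the fulcrum at about (0.604, 0.096) and the push face at about (0.486, 0.118). I'll spin to yaw 138° so that tool x = -press x and tool y = +press y, shut the fingers, and travel at the current height.

>>> {"method": "carry_out", "body": {
  "rows": [
    {"hand":0,"delta_pos":[0,0,0],"spin":8.55},
    {"hand":0,"delta_pos":[0,0,0],"spin":8.55},
    {"hand":0,"delta_pos":[-0.036,-0.01,0],"spin":0},
    {"hand":0,"delta_pos":[-0.036,-0.01,0],"spin":0},
    {"hand":0,"delta_pos":[-0.036,-0.01,0],"spin":0}
  ],
  "squeeze": 30
}}

```text
t: 0.6
position: [0.2921, 0.403, 0.2309]
orientation: [-3.141, 0.0, 2.409]
wrist_force: [0.8, -0.1, 0.4]
width: 0.0122
gripper_force: 0.0
```

>>> {"method": "carry_out", "body": {
  "rows": [
    {"hand":0,"delta_pos":[-0.036,-0.01,0],"spin":0},
    {"hand":0,"delta_pos":[-0.036,-0.01,0],"spin":0},
    {"hand":0,"delta_pos":[-0.036,-0.01,0],"spin":0},
    {"hand":0,"delta_pos":[-0.036,-0.01,0],"spin":0},
    {"hand":0,"delta_pos":[-0.036,-0.01,0],"spin":0}
  ]
}}

```text
t: 1.1
position: [0.3926, 0.2452, 0.2312]
orientation: [-3.141, -0.0, 2.408]
wrist_force: [0.3, -0.1, 0.1]
width: 0.0003
gripper_force: 0.0
```

>>> {"method": "carry_out", "body": {
  "rows": [
    {"hand":0,"delta_pos":[-0.036,-0.01,0],"spin":0},
    {"hand":0,"delta_pos":[-0.036,-0.01,0],"spin":0},
    {"hand":0,"delta_pos":[0,0,0],"spin":0}
  ]
}}

```text
t: 1.4
position: [0.4337, 0.1807, 0.231]
orientation: [-3.141, 0.0, 2.405]
wrist_force: [-0.4, -0.9, 0.2]
width: -0.0003
gripper_force: 0.0
```

>>> {"method": "carry_out", "body": {
  "rows": [
    {"hand":0,"delta_pos":[-0.036,-0.012,0],"spin":0},
    {"hand":0,"delta_pos":[0,0,0.03],"spin":0},
    {"hand":0,"delta_pos":[0,0,0.035],"spin":0},
    {"hand":0,"delta_pos":[0,0,0.035],"spin":0},
    {"hand":0,"delta_pos":[0,0,0.03],"spin":0}
  ]
}}

```text
t: 1.9
position: [0.4502, 0.1509, 0.0995]
orientation: [-3.141, -0.001, 2.409]
wrist_force: [0.8, 0.2, -0.5]
width: 0.0001
gripper_force: 0.0
```

```bash
python3 - <<'E'
from h import *
import cv2
print(sensors.state()['position'])
a=optics.grab_frame('scene')[130:270,220:400];w=optics.grab_frame('wrist')
o=np.zeros((420,800,3),np.uint8);o[:311,:400]=cv2.resize(a,(400,311),interpolation=cv2.INTER_CUBIC);o[:300,400:]=cv2.resize(w,(400,300));cv2.imwrite('pics/c1.png',o)
E
```

```text
[0.45015001 0.15088343 0.09949459]
```

View pics/c1.png

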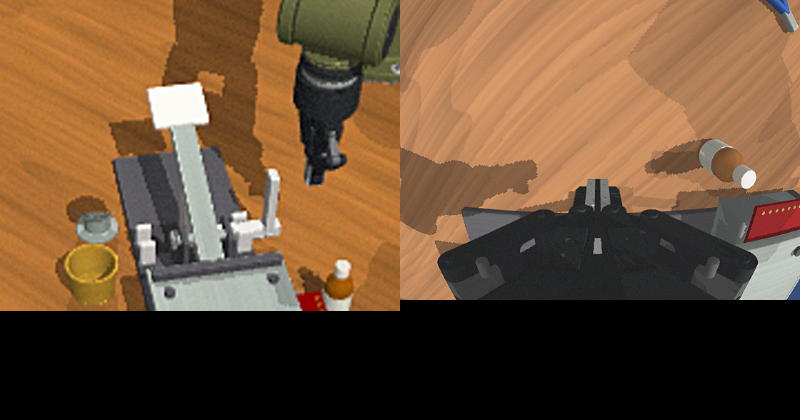

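The fingers are in front of the push plate and laterally centred. In the wrist view, the plate's white strip is behind the fingertips at (597,243). I'll push along press +x (tool -x).

>>> {"method": "carry_out", "body": {
  "rows": [
    {"hand":0,"delta_pos":[-0.015,0,0],"spin":0},
    {"hand":0,"delta_pos":[-0.015,0,0],"spin":0},
    {"hand":0,"delta_pos":[-0.015,0,0],"spin":0},
    {"hand":0,"delta_pos":[-0.015,0,0],"spin":0}
  ]
}}

```text
t: 2.4
position: [0.497, 0.1095, 0.1024]
orientation: [3.14, 0.001, 2.408]
wrist_force: [-1.5, 4.0, 2.0]
width: 0.0001
gripper_force: 1.8
```

>>> {"method": "carry_out", "body": {
  "rows": [
    {"hand":0,"delta_pos":[-0.015,0,0],"spin":0},
    {"hand":0,"delta_pos":[-0.015,0,0],"spin":0}
  ]
}}

```text
t: 2.6
position: [0.5189, 0.0894, 0.1016]
orientation: [3.141, 0.0, 2.408]
wrist_force: [-2.0, 3.7, 2.2]
width: 0.0001
gripper_force: 1.8
```

>>> {"method": "carry_out", "body": {
  "rows": [
    {"hand":0,"delta_pos":[-0.006,0,0],"spin":0},
    {"hand":0,"delta_pos":[-0.005,0,0],"spin":0},
    {"hand":0,"delta_pos":[0,0,0],"spin":0}
  ]
}}

```text
t: 2.9
position: [0.526, 0.0827, 0.1011]
orientation: [-3.141, -0.001, 2.408]
wrist_force: [0.2, -0.4, -0.4]
width: 0.0001
gripper_force: 0.0
```

>>> {"method": "carry_out", "body": {
  "rows": [
    {"hand":0,"delta_pos":[-0.005,0,0],"spin":0},
    {"hand":0,"delta_pos":[0,0,0],"spin":0}
  ]
}}

```text
t: 3.1
position: [0.5266, 0.0823, 0.1011]
orientation: [-3.139, -0.009, 2.409]
wrist_force: [-29.5, 23.1, 19.6]
width: -0.0001
gripper_force: 19.4
```

```bash
python3 - <<'E'
from h import *
import cv2
a=optics.grab_frame('scene')[130:270,220:400];b=optics.grab_frame('top')[140:280,180:320]
o=np.zeros((400,800,3),np.uint8);o[:311,:400]=cv2.resize(a,(400,311),interpolation=cv2.INTER_CUBIC);o[:,400:]=cv2.resize(b,(400,400),interpolation=cv2.INTER_CUBIC);cv2.imwrite('pics/c2.png',o)
E
```

```text
(no output)
```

View pics/c2.png

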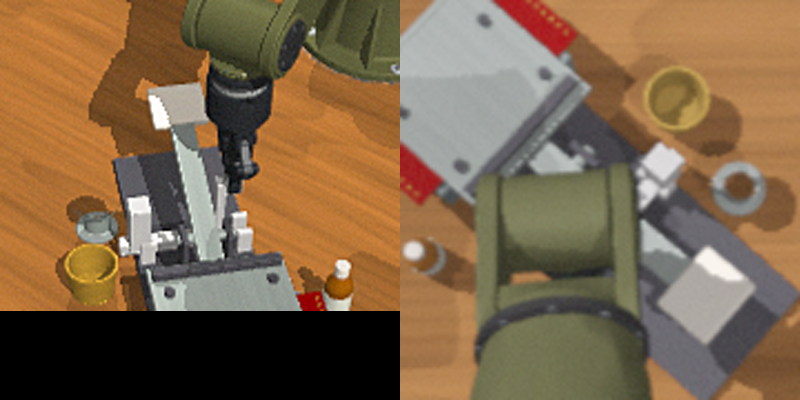

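The bolt is at its hard stop: about 37 N on the wrist, and the prop stands on the far side. Next I back off, rise and go over the palm plate.

>>> {"method": "carry_out", "body": {
  "rows": [
    {"hand":0,"delta_pos":[0.02,0,0],"spin":0},
    {"hand":0,"delta_pos":[0.025,0,0],"spin":0},
    {"hand":0,"delta_pos":[0,0,-0.035],"spin":0},
    {"hand":0,"delta_pos":[0,0,-0.035],"spin":0},
    {"hand":0,"delta_pos":[0,0,-0.035],"spin":0}
  ]
}}

```text
t: 3.7
position: [0.496, 0.1098, 0.2076]
orientation: [-3.141, 0.0, 2.409]
wrist_force: [0.2, 0.1, -0.5]
width: 0.0001
gripper_force: 0.0
```

>>> {"method": "carry_out", "body": {
  "rows": [
    {"hand":0,"delta_pos":[-0.023,-0.029,0],"spin":0},
    {"hand":0,"delta_pos":[-0.023,-0.029,0],"spin":0},
    {"hand":0,"delta_pos":[-0.023,-0.029,0],"spin":0},
    {"hand":0,"delta_pos":[-0.018,-0.029,0],"spin":0},
    {"hand":0,"delta_pos":[0,0,0],"spin":0}
  ]
}}

```text
t: 4.2
position: [0.4827, -0.0377, 0.2062]
orientation: [-3.141, 0.001, 2.405]
wrist_force: [0.3, 0.4, 0.3]
width: 0.0001
gripper_force: 0.0
```

Over the palm plate (press x ≈ 0, y ≈ -0.18). Now pressing down.

>>> {"method": "carry_out", "body": {
  "rows": [
    {"hand":0,"delta_pos":[0,0,0.025],"spin":0},
    {"hand":0,"delta_pos":[0,0,0.02],"spin":0},
    {"hand":0,"delta_pos":[0,0,0.012],"spin":0},
    {"hand":0,"delta_pos":[0,0,0.012],"spin":0},
    {"hand":0,"delta_pos":[0,0,0.012],"spin":0}
  ]
}}

```text
t: 4.7
position: [0.4837, -0.0346, 0.1256]
orientation: [3.141, 0.001, 2.409]
wrist_force: [-2.5, -2.8, 7.5]
width: -0.0001
gripper_force: 3.4
```

>>> {"method": "carry_out", "body": {
  "rows": [
    {"hand":0,"delta_pos":[0,0,0.012],"spin":0},
    {"hand":0,"delta_pos":[0,0,0.012],"spin":0},
    {"hand":0,"delta_pos":[0,0,0.012],"spin":0},
    {"hand":0,"delta_pos":[0,0,0.012],"spin":0},
    {"hand":0,"delta_pos":[0,0,0.012],"spin":0}
  ]
}}

```text
t: 5.2
position: [0.4844, -0.0342, 0.0659]
orientation: [3.14, 0.002, 2.409]
wrist_force: [2.2, 3.0, 8.8]
width: 0.0
gripper_force: 4.0
```

>>> {"method": "carry_out", "body": {
  "rows": [
    {"hand":0,"delta_pos":[0,0,0.006],"spin":0},
    {"hand":0,"delta_pos":[0,0,0.006],"spin":0},
    {"hand":0,"delta_pos":[0,0,0.004],"spin":0},
    {"hand":0,"delta_pos":[0,0,0.0],"spin":0}
  ]
}}

```text
t: 5.6
position: [0.4842, -0.0343, 0.0498]
orientation: [3.14, 0.002, 2.409]
wrist_force: [1.5, 0.0, 4.7]
width: 0.0005
gripper_force: 2.1
```

>>> {"method": "carry_out", "body": {
  "rows": [
    {"hand":0,"delta_pos":[0,0,0.002],"spin":0},
    {"hand":0,"delta_pos":[0,0,0.002],"spin":0},
    {"hand":0,"delta_pos":[0,0,0.0],"spin":0},
    {"hand":0,"delta_pos":[0,0,0.0],"spin":0}
  ]
}}

```text
t: 6.0
position: [0.485, -0.0342, 0.0483]
orientation: [3.139, 0.003, 2.409]
wrist_force: [-11.6, 4.6, 39.8]
width: -0.0
gripper_force: 19.7
```

```bash
python3 - <<'E'
from h import *
import cv2
a=optics.grab_frame('scene')[130:340,200:400];cv2.imwrite('pics/c3.png',cv2.resize(a,(570,599),interpolation=cv2.INTER_CUBIC))
s=sensors.state();print(s['position'],s['wrist_force'],s['t'])
E
```

```text
[ 0.48499545 -0.03416416  0.04834353] [-11.66304408   4.06725542  39.360596  ] 6.05
```

View pics/c3.png

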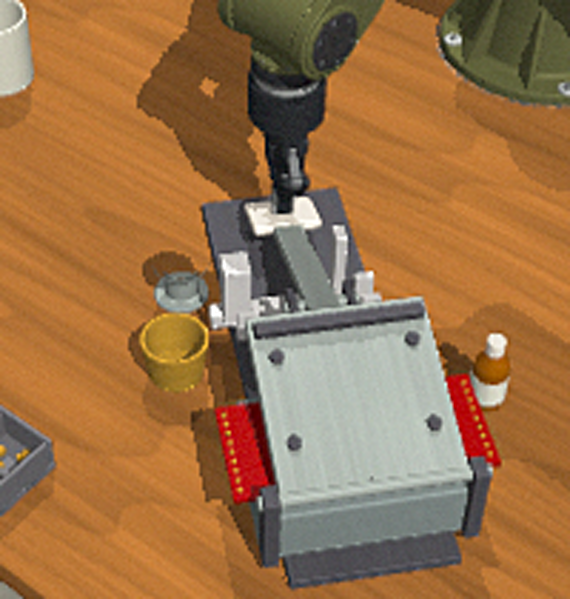

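The lever is on its stop: fingertips on the palm plate near (283,212), about 40 N down at z = 48 mm. The flap is raised, its lip up near (335,315), and the bystanders haven't moved. Handing in.

```bash
python3 -c "
from station import workorder
print(workorder.sign_off())"
```

```text
the job is handed in; nothing more can be done
None
```

I pushed the bolt through to its stop and handed the job in with the fingers holding the lever down at its stop and the flap raised; the loose things in view had not moved, and no verdict was shown.

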